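# Find the loose bolt on the clamp block and hold its cap open

## Task

Pull the black push-on guard up off the clamp block and set it down on the bench, off the block. Then press down on each of the three bolt heads with the fingertips, left, middle, right in that order as the robot sees them, to find the one that gives, and lift the hinged cap of that loose bolt to at least half open. Finish while still holding that cap open, and leave the gear wheel, the piston and the tape measure where they are.

Things in the scene. Friction and masses are not known exactly. Their poses are not given: they have to be found in the camera images.
- block: Grey clamp block, fixed, 190 mm wide (y), 110 mm deep (x), on a 210 x 130 x 6 mm foot plate; three steel hinged caps side by side, 60 mm apart (y = +60 left, 0 middle, -60 right), each with a bolt at x = -20 and a front lift tab at x = -62 mm. Origin: centre of its underside on the bench; x points away from the robot to the hinges, y left, z up. An 18 mm shaft along y sticks out to y = +-125 mm.
- block_hinge (a point): Middle of the caps' common hinge axis, parallel to the block's y, at x = +42, z = 41 mm of the block.
- block_posts (a point): Point midway between the tops of the two square posts (12 x 10 mm, y = +-30 mm from here, 30 mm high) with sprung detent balls that carry the guard: at x = -20, y = 0, z = 66 mm of the block.
- guard: Loose black plastic push-on guard, 156 (y) x 34 (x) x 54 mm, 0.07 to 0.14 kg: a strip over the three bolt heads, two square sockets below, a grip rib on top. Origin: centre of its underside; snapped on it is at x = -20, z = 41 mm of the block, axes parallel. Pulls off straight up against spring balls (8 to 14 N in the first 6 mm), clear of the posts after 25 mm. Stands on its sockets (22 x 78 mm).
- guard_rib (a point): Grip point of the guard's rib, 44 mm above the guard's origin: the rib is 10 mm thick (y), 34 mm long (x), 25 mm high (its top is 10 mm above this point, the strip's top 15 mm below it).
- bolt_left: Dark hexagon bolt of the left (+y of the block) cap, captive and sprung; head 15 mm wide, 8 mm high. Origin on the cap under the head; the head's top is 16 mm above it, 60 mm above the bench. A tight bolt does not give (under 1 mm at 10 N); a loose one sinks 6 mm under 1 to 2.5 N, stops hard there and springs back. Exactly one of the three is loose, any of them; they look the same.
- left_head (a point): Centre of the top of the left (+y of the block) bolt's head; it moves with the bolt.
- bolt_mid: Dark hexagon bolt of the middle cap, captive and sprung; head 15 mm wide, 8 mm high. Origin on the cap under the head; the head's top is 16 mm above it, 60 mm above the bench. A tight bolt does not give (under 1 mm at 10 N); a loose one sinks 6 mm under 1 to 2.5 N, stops hard there and springs back. Exactly one of the three is loose, any of them; they look the same.
- mid_head (a point): Centre of the top of the middle bolt's head; it moves with the bolt.
- bolt_right: Dark hexagon bolt of the right (-y of the block) cap, captive and sprung; head 15 mm wide, 8 mm high. Origin on the cap under the head; the head's top is 16 mm above it, 60 mm above the bench. A tight bolt does not give (under 1 mm at 10 N); a loose one sinks 6 mm under 1 to 2.5 N, stops hard there and springs back. Exactly one of the three is loose, any of them; they look the same.
- right_head (a point): Centre of the top of the right (-y of the block) bolt's head; it moves with the bolt.
- cap_left (a joint): Hinge of the left (+y of the block) cap (36 mm wide, 0.18 kg with its bolt). 0 = closed, grows as the tab is lifted, stop at 1.0 rad; falls shut when let go. With a tight bolt the cap is locked (moves under 0.02 rad); with the loose bolt it lifts freely, taking the bolt along.
- left_tab (a point): Grip point of the left (+y of the block) cap's lift tab, a dark upright plate 10 mm thick (y), 28 mm long (x), z = 38 to 68 mm when closed, when this point is at x = -62, z = 55 mm of the block. It lies 104 mm in front of the hinge axis and 14 mm above it and swings with the cap; gripped lightly (8 N) it turns between the pads.
- cap_mid (a joint): Hinge of the middle cap (36 mm wide, 0.18 kg with its bolt). 0 = closed, grows as the tab is lifted, stop at 1.0 rad; falls shut when let go. With a tight bolt the cap is locked (moves under 0.02 rad); with the loose bolt it lifts freely, taking the bolt along.
- mid_tab (a point): Grip point of the middle cap's lift tab, a dark upright plate 10 mm thick (y), 28 mm long (x), z = 38 to 68 mm when closed, when this point is at x = -62, z = 55 mm of the block. It lies 104 mm in front of the hinge axis and 14 mm above it and swings with the cap; gripped lightly (8 N) it turns between the pads.
- cap_right (a joint): Hinge of the right (-y of the block) cap (36 mm wide, 0.18 kg with its bolt). 0 = closed, grows as the tab is lifted, stop at 1.0 rad; falls shut when let go. With a tight bolt the cap is locked (moves under 0.02 rad); with the loose bolt it lifts freely, taking the bolt along.
- right_tab (a point): Grip point of the right (-y of the block) cap's lift tab, a dark upright plate 10 mm thick (y), 28 mm long (x), z = 38 to 68 mm when closed, when this point is at x = -62, z = 55 mm of the block. It lies 104 mm in front of the hinge axis and 14 mm above it and swings with the cap; gripped lightly (8 N) it turns between the pads.
- gear: Steel gear wheel, 62 mm across, 20 mm high, a bystander lying beside the block; origin at its underside.
- piston: Metal piston, 48 mm across, 48 mm high, a bystander standing to the right of the block; origin at its underside.
- tape_measure: Yellow steel tape measure, 62 x 77 x 35 mm, a bystander behind the block; origin at its underside.

How it is judged:
By the outcome, as a careful person would: the job done as asked, in the order asked, and still so for the second after the job is handed in, while the arm keeps its last pose, push and grip.
It also fails if it takes over 69 s, if anything falls off the work surface, if the arm or the gripper's body presses on something with over 40 N, if the wrist force passes 120 N, or if a joint passes its speed limit or range.

## Robot

A 7-joint arm with a two-finger parallel gripper is mounted at the origin on a cart in front of the work surface, level with it; the furniture and walls round the work are solid. World frame = base frame: x ahead of the robot, y to its left, z up, the work surface at z = 0. Lengths are in mm, angles in rad, forces in N, time in s.
With the tool pointing down it reaches from about 400 to 875 mm from the base axis. Payload 4.4 kg.
Tool frame: the origin (TCP) lies midway between the tips of the shut fingers; the grasp point (between the pads) lies ctrl.grip_depth behind it (ctrl.grip_depth is the distance from the TCP to the grasp point, in mm); z points along the fingers, y is the line along which they close (so a half turn about z gives the same grasp; the last joint's range is limited). The gripper opens to 85 mm and grips with 20 to 120 N. Pads are 22 mm wide; open, the fingers measure 114 mm over their backs; the gripper's body (76 mm by 85 mm) begins 54 mm behind the grasp point. The pads swing forward as they close: fully open they stand 13 mm farther back than shut.
Start: joints at [-1.183, 0.628, 0.038, 1.517, -0.027, 0.996, -0.02], TCP at [284.929, 584.237, 231.313] pointing down, gripper open.
Joint ranges: [-3.06, 3.06], [-0.37, 2.12], [-1.25, 1.32], [0.18, 2.47], [-1.1, 4.24], [0.23, 1.98], [-2.94, 2.94]. Speed limits (rad/s): [2.57, 2.57, 3.14, 3.14, 3.14, 3.14, 3.14].

## Interface

Orientations are given as [roll, pitch, yaw] about the fixed x, y, z axes, in that order (R = Rz(yaw) Ry(pitch) Rx(roll)).
In Python, from cell import ctrl gives the robot as it stands.
- The arm moves only by the tool carry_out, never from a script. Its argument "deltas" is one flat list of numbers, 7 for each row, row after row: the turn, a rotation vector about the tool's x, y, z in degrees, then the shift along the tool's x, y, z in m, then the closure, from -1 (fully open) to 1 (shut). In form: [wx, wy, wz, dx, dy, dz, claw, wx, wy, wz, dx, dy, dz, claw, ...]. A call has 1 to 12 rows; each row shifts and turns the commanded pose from where the row before left it, along the tool's axes as they then stand; what a row does not reach is not made up. A row lasts 1/8 s, in which the tool goes at most 62.5 mm and 10.7 degrees, less where a joint would pass 70% of its speed; a pose out of reach is approached as far as the arm can. A call with a gripper value outside its range is refused whole. The fingers move at their own pace and stop on an object; the grip force is fixed at half the most. Time passes only in rows, so rows that do not move let the fingers close. It gives the time, the measured TCP pose, the force, the opening and the grip force at its end, in the units of the state.
- ctrl.read_state(): the state, without advancing time (a new reading comes with each control period).
- ctrl.get_image(name): name is "scene" or "top" or "wrist"; returns the picture (480x640x3 uint8, red, green, blue); there is no depth.
- ctrl.calibration(name): a dict with "mtx" (3x3 intrinsics, pixels), "distortion" ([k1, k2, p1, p2, k3] as OpenCV has them; the pictures are not rectified), "R" (3x3) and "t" (3): a world point X has camera coordinates R X + t. Camera axes: x right, y down, z forward; pixel columns grow to the right and rows downward; lengths in mm; the calibration is good to about 2 mm. A picture is of the moment at which its call begins: read the wrist's pose just before it. calibration takes no time and is no camera call; for the wrist camera it gives the pose at the moment of the call.
- ctrl.finish_job(): hands the job in; it is judged then, once.
The state is a dict: "clock": time; "qpos": joint angles; "qd": joint speeds; "tau": joint torques, N m; "eef_pos": TCP position; "tool_rot": TCP orientation; "force": force on the tool from outside, world axes, zero at the start; "torque": the same for the moment, N m; "width": finger opening in mm; "gripper_force": force on a finger pad.
Only numpy, scipy, OpenCV 4.12 (cv2) and the standard library are available. Lean on these libraries where they do the work, as an engineer would, in place of code of your own. Each camera call takes 0.05 s, during which the arm holds its last target. There are 200 camera calls.

## Working session

There is one attempt and no reset: what is moved stays moved. The work goes in short steps, Python scripts to look and compute and a tool call to move; the robot and the scene stay as the last step left them, time stands still between calls to the robot, and variables do not carry over. Pictures are saved under pics/ and viewed, at most 10 in all, crops included, and the job is handed in when it is done.

Besides the shell and the picture viewer there is one more tool, called after "Emit:" as name(argument=value, ...) on one line, values as JSON. carry_out: Moves the arm, as the interface text tells. Its arguments: {"type":"object","properties":{"deltas":{"type":"array"}},"required":["deltas"]}

```bash
mkdir -p pics; ls; python3 - <<'E'
from cell import ctrl
import cv2
s=ctrl.read_state();print(s,ctrl.grip_depth)
for n in ("scene","top"):
    cv2.imwrite(f"pics/{n}0.png",ctrl.get_image(n)[:,:,::-1])
    c=ctrl.calibration(n);print(n,c)
E
```

```text
pics
{'clock': 0.0, 'qpos': array([-1.18279132,  0.62933065,  0.0384751 ,  1.51836229, -0.0269999 ,
        0.99631258, -0.01999994]), 'qd': array([-0.00068926, -0.00042045,  0.00197714,  0.00084873, -0.00203765,
       -0.00047366, -0.00142015]), 'tau': array([ 1.52131938e-04, -5.63398933e+01,  1.22608982e+00, -1.93442023e+01,
        1.09244479e-02,  1.05019144e-02,  1.67052224e-05]), 'eef_pos': array([284.66991122, 583.6529785 , 230.4015588 ]), 'tool_rot': array([-3.13969920e+00,  4.37751932e-05,  2.68776112e+00]), 'force': array([0.26023102, 0.25042244, 0.14367747]), 'torque': array([ 0.04545612, -0.01332251,  0.02395162]), 'gripper_force': 0.0, 'width': 85.43216823781225} 18.700000000000003
scene {'mtx': array([[489.05205394,   0.        , 310.00903481],
       [  0.        , 489.05205394, 246.47394162],
       [  0.        ,   0.        ,   1.        ]]), 'distortion': array([-0.10424899,  0.        ,  0.        ,  0.        ,  0.        ]), 'R': array([[-0.79705454, -0.60369756, -0.01591581],
       [-0.35559213,  0.49045947, -0.79561533],
       [ 0.48811709, -0.62848927, -0.60559305]]), 't': array([223.59132179, 424.59783835, 400.64242132])}
top {'mtx': array([[488.33393251,   0.        , 320.18627232],
       [  0.        , 488.33393251, 249.37574896],
       [  0.        ,   0.        ,   1.        ]]), 'distortion': array([-0.05359374,  0.        ,  0.        ,  0.        ,  0.        ]), 'R': array([[-0.01164928, -0.99991891, -0.0051443 ],
       [-0.98873959,  0.01228633, -0.14914113],
       [ 0.14919224,  0.00334898, -0.98880254]]), 't': array([-358.26867982,  532.50430848,  851.87993392])}
```

View pics/scene0.png

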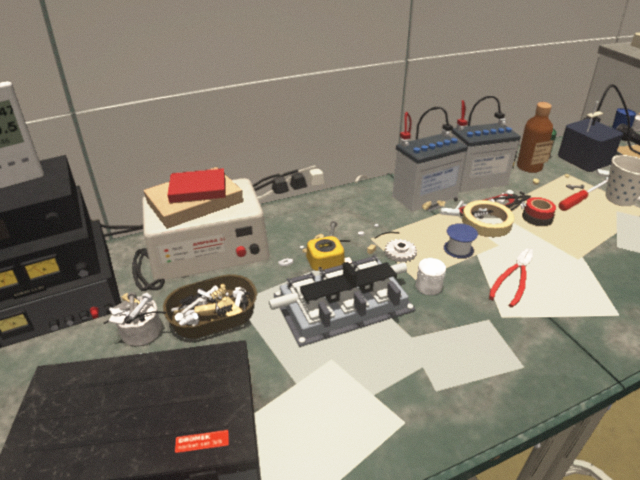

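View pics/top0.png

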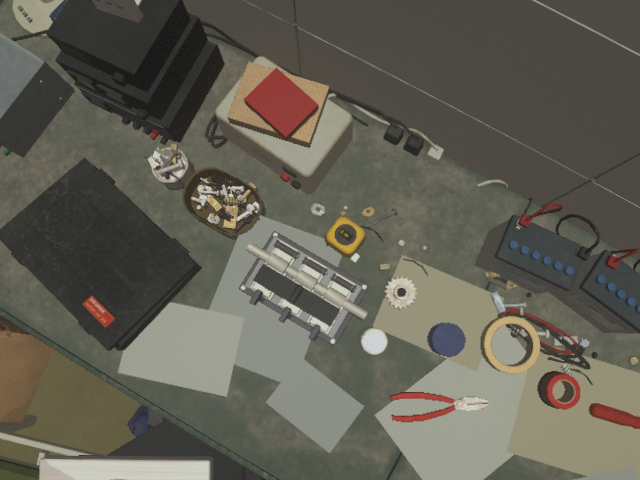

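The views show the block at about (305,287) in top and (345,300) in scene. The guard is snapped on, with the tape behind it, and the gear and piston to its right. I'll enlarge both.

```bash
python3 - <<'E'
import cv2,numpy as np
a=cv2.imread("pics/top0.png")[220:350,225:385]
b=cv2.imread("pics/scene0.png")[225:350,255:455]
cv2.imwrite("pics/topc.png",cv2.resize(a,None,fx=4.5,fy=4.5,interpolation=cv2.INTER_CUBIC))
cv2.imwrite("pics/scc.png",cv2.resize(b,None,fx=4,fy=4,interpolation=cv2.INTER_CUBIC))
E
cat > h.py <<'E'
import cv2,numpy as np
from cell import ctrl
def ray(n,uv,c=None):
    c=c or ctrl.calibration(n)
    p=cv2.undistortPoints(np.array([[uv]],float),c["mtx"],c["distortion"])[0,0]
    R=np.array(c["R"]);return -R.T@c["t"], R.T@np.r_[p,1]
def onz(n,uv,z,c=None):
    o,d=ray(n,uv,c);return o+d*(z-o[2])/d[2]
def proj(n,X,c=None):
    c=c or ctrl.calibration(n)
    return cv2.projectPoints(np.atleast_2d(np.array(X,float)),cv2.Rodrigues(np.array(c["R"]))[0],np.array(c["t"]),c["mtx"],c["distortion"])[0][:,0]
E
```

```text
(no output)
```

View pics/topc.png

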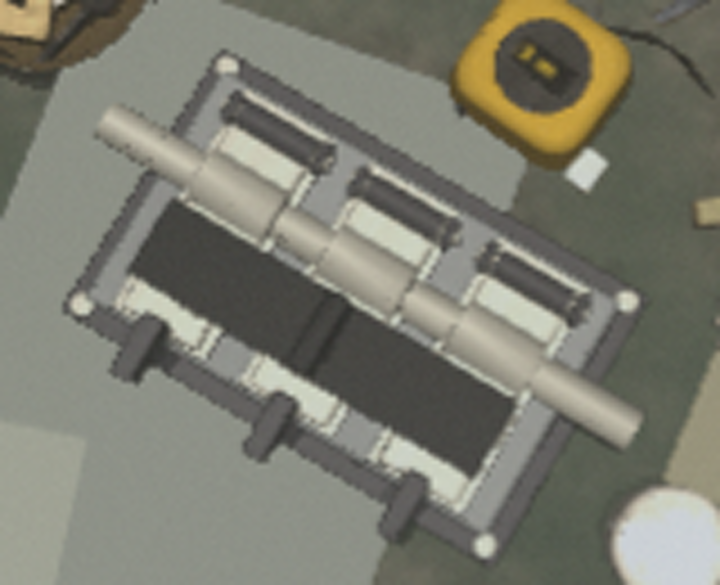

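View pics/scc.png

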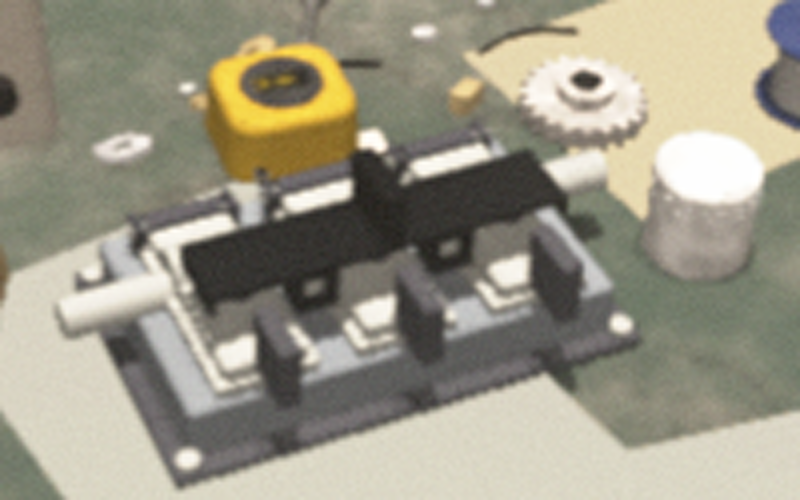

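The top crop shows the four foot screws at (228,65), (628,300), (485,545) and (80,303). The guard strip's corners are at (175,200), (517,400), (475,478) and (130,262), and the tabs are in front.

```bash
python3 - <<'E'
from h import *
f=lambda l,s,o:[(np.array(p)-(s-1)/2)/s+o for p in l]
T=lambda l:f(l,4.5,(225,220)); S=lambda l:f(l,4,(255,225))
sc=np.array([onz("top",p,7) for p in T([(228,65),(628,300),(485,545),(80,303)])])
print("screws",sc.round(1),"c",sc.mean(0).round(1),"edges",[np.linalg.norm(sc[i]-sc[i-1]).round(1) for i in range(4)])
yv=(sc[0]-sc[1])+(sc[3]-sc[2]);yaw=np.arctan2(-yv[0],yv[1]);print("yaw",yaw,np.degrees(yaw))
gs=np.array([onz("top",p,70) for p in T([(175,200),(517,400),(475,478),(130,262)])])
print("guard",gs.mean(0).round(1),[np.linalg.norm(gs[i]-gs[i-1]).round(1) for i in range(4)])
yv=(gs[0]-gs[1])+(gs[3]-gs[2]);print("guard yaw",np.arctan2(-yv[0],yv[1]))
R=np.array([[np.cos(yaw),-np.sin(yaw)],[np.sin(yaw),np.cos(yaw)]])
B=sc.mean(0)[:2]
for y in(60,0,-60): print("tab top",B+R@[-62,y])
for n,p in zip("LMR",T([(138,352),(270,428),(405,508)])): print(n,"tab seen z68",onz("top",p,66).round(1))
print("guard pred",B+R@[-20,0])
# scene check: front two screws
for p in S([(188,460),(620,323)]): print("scene screw",onz("scene",p,7).round(1))
g=[onz("scene",p,70).round(1) for p in S([(535,152),(567,200),(208,300),(186,250)])];print("scene guard",g,np.mean(g,0))
for nm,p,z in(("piston",(668,540),48),("tape",(545,85),35)): print(nm,onz("top",T([p])[0],z).round(1))
print("gear",onz("top",(401,292),20).round(1))
for p in [(290,340),(310,400),(180,340),(240,330)]: print(p,onz("top",p,0).round(0))
E
```

```text
screws [[ 563.5 -279.5    7. ]
 [ 462.2 -446.     7. ]
 [ 362.6 -385.     7. ]
 [ 463.6 -218.     7. ]] c [ 463.  -332.1    7. ] edges [np.float64(117.3), np.float64(194.9), np.float64(116.8), np.float64(195.3)]
yaw -0.5453737817666193 -31.247615952316096
guard [ 445.8 -322.5   70. ] [np.float64(29.7), np.float64(153.8), np.float64(33.8), np.float64(157.4)]
guard yaw -0.5532144599967065
tab top [ 441.08339216 -248.65675445]
tab top [ 409.95913105 -299.9527618 ]
tab top [ 378.83486993 -351.24876915]
L tab seen z68 [ 439.9 -250.4   66. ]
M tab seen z68 [ 410.1 -301.6   66. ]
R tab seen z68 [ 379.  -353.4   66. ]
guard pred [ 445.86633619 -321.73974458]
scene screw [ 464.1 -220.9    7. ]
scene screw [ 364.1 -388.3    7. ]
scene guard [array([ 415.8, -396. ,   70. ]), array([ 389.9, -376.9,   70. ]), array([ 471.5, -245.5,   70. ]), array([ 495.7, -262.9,   70. ])] [ 443.225 -320.325   70.   ]
piston [ 365.  -455.9   48. ]
tape [ 548.4 -411.8   35. ]
gear [ 449.8 -512.5   20. ]
(290, 340) [ 365. -306.    0.]
(310, 400) [ 256. -343.    0.]
(180, 340) [ 366. -101.    0.]
(240, 330) [ 384. -213.    0.]
```

The screws, guard and tabs agree across views: block at about (463,-332) and yaw -0.545. I'll swing over to above the guard at the present height.

Emit:
carry_out(deltas=[0,0,5.25,-0.0427,-0.0237,0,0,0,0,0,-0.0427,-0.0237,0,0,0,0,0,-0.0427,-0.0237,0,0,0,0,0,-0.0427,-0.0237,0,0,0,0,0,-0.0427,-0.0237,0,0,0,0,0,-0.0427,-0.0237,0,0,0,0,0,-0.0328,-0.0347,0,0,0,0,0,-0.0328,-0.0347,0,0,0,0,0,-0.0328,-0.0347,0,0,0,0,0,-0.0328,-0.0347,0,0,0,0,0,-0.0328,-0.0347,0,0,0,0,0,-0.0328,-0.0347,0,0])

```text
clock: 1.6
eef_pos: [494.2, 50.6, 231.1]
tool_rot: [-3.141, -0.0, 2.596]
force: [0.9, -0.2, -0.6]
width: 42.7
gripper_force: 0.0
```

Emit:
carry_out(deltas=[0,0,0,-0.0194,-0.0426,0,0,0,0,0,-0.0194,-0.0426,0,0,0,0,0,-0.0194,-0.0426,0,0,0,0,0,-0.0194,-0.0426,0,0,0,0,0,-0.0194,-0.0426,0,0,0,0,0,-0.0194,-0.0426,0,0,0,0,0,-0.0194,-0.0426,0,0,0,0,0,-0.0194,-0.0426,0,0,0,0,0,0,0,0,0,0,0,0,0,0,0,0])

```text
clock: 2.85
eef_pos: [449.9, -319.0, 230.8]
tool_rot: [3.141, -0.001, 2.596]
force: [0.3, 1.0, -0.4]
width: 42.4
gripper_force: 0.0
```

```bash
cat >> h.py <<'E'
from scipy.spatial.transform import Rotation as Ro
B=np.array([463.3,-332.6,0]);BY=-0.5455
RB=Ro.from_euler("z",BY).as_matrix()
def st():
    s=ctrl.read_state();R=Ro.from_euler("xyz",s["tool_rot"]).as_matrix()
    p=RB.T@(s["eef_pos"]-B)
    print("t",s["clock"],"blk",p.round(1),"w",round(s["width"],1),"gf",round(s["gripper_force"],1),"F",s["force"].round(1))
    return s,R,p
def go(x,y,z):
    s,R,p=st()
    W=Ro.from_euler("xyz",[np.pi,0,BY+np.pi]).as_matrix()
    print("turn deg",np.degrees(Ro.from_matrix(R.T@W).as_rotvec()).round(2),"shift mm",(R.T@RB@(np.array([x,y,z])-p)).round(1))
E
python3 - <<'E'
from h import *
go(-20,0,120); print(ctrl.read_state()["qpos"].round(2))
c=ctrl.calibration("wrist");cv2.imwrite("pics/w1.png",ctrl.get_image("wrist")[:,:,::-1])
for x,y,z in((-20,0,95),(-37,78,70),(-37,-78,70),(-3,78,70),(-3,-78,70)):print(proj("wrist",B+RB@[x,y,z],c).round(0))
E
```

```text
t 2.85 blk [-18.5   4.7 230.8] w 42.4 gf 0.0 F [ 0.3  1.  -0.4]
turn deg [ 0.05 -0.08  0.01] shift mm [  1.3  -4.8 110.8]
[ 0.48  0.49  0.13  1.8  -0.08  0.86  1.67]
[[312. 223.]]
[[408. 194.]]
[[218. 194.]]
[[405. 234.]]
[[221. 234.]]
```

View pics/w1.png

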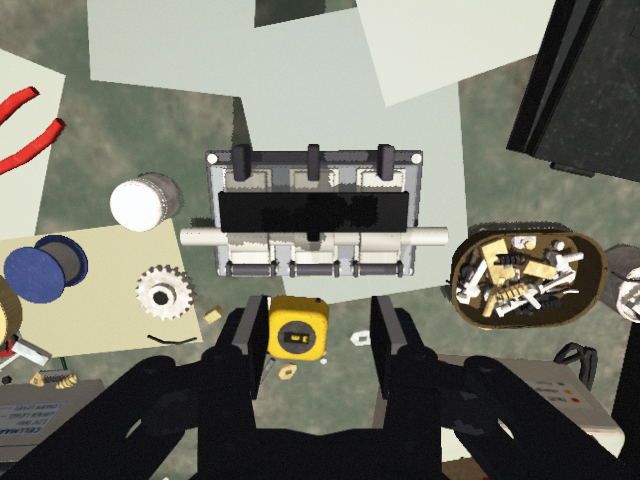

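The wrist view shows the guard at columns 218-408 and rows 192-233, which matches the projected estimate within 1-2 px. I'll descend onto the rib to TCP z≈75, close, and check the grip.

Emit:
carry_out(deltas=[0,0,0,0.0013,-0.0048,0.03,0,0,0,0,0,0,0.03,0,0,0,0,0,0,0.03,0,0,0,0,0,0,0.03,0,0,0,0,0,0,0.02,0,0,0,0,0,0,0.016,0,0,0,0,0,0,0,0,0,0,0,0,0,0,1,0,0,0,0,0,0,1,0,0,0,0,0,0,1,0,0,0,0,0,0,1,0,0,0,0,0,0,1])

```text
clock: 4.4
eef_pos: [447.1, -323.6, 76.3]
tool_rot: [3.141, 0.002, 2.596]
force: [-0.9, 0.5, 5.7]
width: 8.6
gripper_force: 59.4
```

Gripped. I'll pull straight up gently.

Emit:
carry_out(deltas=[0,0,0,0,0,-0.002,1,0,0,0,0,0,-0.002,1,0,0,0,0,0,-0.003,1,0,0,0,0,0,-0.003,1,0,0,0,0,0,-0.005,1,0,0,0,0,0,-0.01,1,0,0,0,0,0,-0.015,1,0,0,0,0,0,-0.02,1,0,0,0,0,0,-0.02,1,0,0,0,0,0,0,1])

```text
clock: 5.65
eef_pos: [447.4, -324.0, 157.5]
tool_rot: [-3.141, 0.004, 2.596]
force: [0.7, 0.1, -1.9]
width: 8.5
gripper_force: 59.4
```

```bash
python3 - <<'E'
from h import *
go(-125,20,156)
cv2.imwrite("pics/w2.png",ctrl.get_image("scene")[170:370:,230:480,::-1].repeat(3,0).repeat(3,1))
E
```

```text
t 5.65 blk [-18.   -0.8 157.5] w 8.5 gf 59.4 F [ 0.7  0.1 -1.9]
turn deg [-0.01  0.23 -0.  ] shift mm [107.   20.8   1. ]
```

View pics/w2.png

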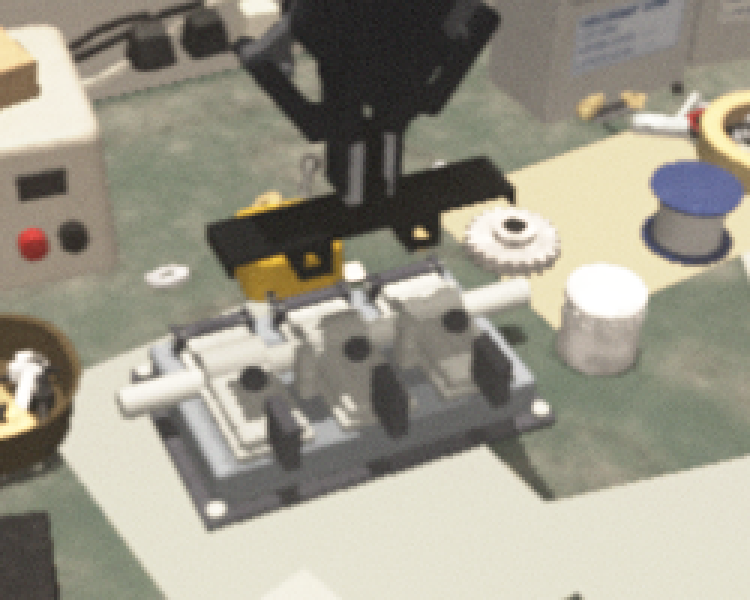

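The guard hangs clear in the fingers and the three bolt heads are exposed. I'll set it down in front of the block; its underside is about 35 mm below the TCP.

Emit:
carry_out(deltas=[0,0.2,0,0.0268,0.0052,0,1,0,0,0,0.0268,0.0052,0,1,0,0,0,0.0268,0.0052,0,1,0,0,0,0.0268,0.0052,0,1,0,0,0,0,0,0.03,1,0,0,0,0,0,0.03,1,0,0,0,0,0,0.03,1,0,0,0,0,0,0.02,1,0,0,0,0,0,0.007,1,0,0,0,0,0,0,1])

```text
clock: 6.95
eef_pos: [365.1, -249.6, 38.3]
tool_rot: [-3.141, -0.007, 2.595]
force: [-0.2, 0.6, -0.1]
width: 8.8
gripper_force: 59.3
```

Emit:
carry_out(deltas=[0,0,0,0,0,0.002,1,0,0,0,0,0,0.001,1,0,0,0,0,0,0,1])

```text
clock: 7.32
eef_pos: [365.7, -249.9, 36.4]
tool_rot: [3.142, -0.005, 2.596]
force: [-0.0, 0.2, -1.3]
width: 8.7
gripper_force: 59.3
```

Emit:
carry_out(deltas=[0,0,0,0,0,0.001,1,0,0,0,0,0,0.001,1,0,0,0,0,0,0,1])

```text
clock: 7.7
eef_pos: [365.8, -250.0, 35.3]
tool_rot: [3.141, -0.004, 2.596]
force: [-1.4, 1.5, 12.8]
width: 8.7
gripper_force: 61.4
```

It's on the bench. I'll open and rise.

Emit:
carry_out(deltas=[0,0,0,0,0,0,0,0,0,0,0,0,0,0,0,0,0,0,0,0,0,0,0,0,0,0,0,0,0,0,0,0,0,-0.02,0,0,0,0,0,0,-0.03,0,0,0,0,0,0,-0.04,0,0,0,0,0,0,0,1,0,0,0,0,0,0,1])

```text
clock: 8.82
eef_pos: [366.0, -249.7, 124.0]
tool_rot: [3.141, -0.005, 2.597]
force: [0.2, 0.7, 0.1]
width: 7.0
gripper_force: 0.0
```

```bash
python3 - <<'E'
from h import *
go(-20,60,75)
cv2.imwrite("pics/w3.png",ctrl.get_image("scene")[170:370:,230:480,::-1].repeat(3,0).repeat(3,1))
E
```

```text
t 8.825 blk [-126.2   20.3  124. ] w 7.0 gf 0.0 F [0.2 0.7 0.1]
turn deg [ 0.02 -0.29  0.03] shift mm [-106.4   39.6   48.4]
```

View pics/w3.png

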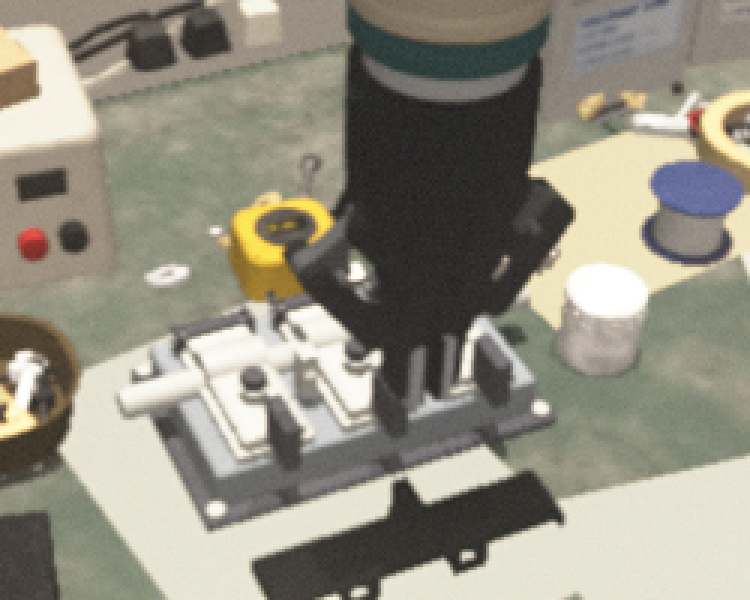

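The guard stands on the bench in front of the block, around (405,545) in the crop, clear of the foot plate. Next is the left bolt, with fingers shut.

Emit:
carry_out(deltas=[0,-0.3,0,-0.0266,0.0099,0,1,0,0,0,-0.0266,0.0099,0,1,0,0,0,-0.0266,0.0099,0,1,0,0,0,-0.0266,0.0099,0,1,0,0,0,0,0,0.03,1,0,0,0,0,0,0.02,1,0,0,0,0,0,0.01,1,0,0,0,0,0,0,1,0,0,0,0,0,0,1])

```text
clock: 10.0
eef_pos: [477.8, -271.8, 64.5]
tool_rot: [3.142, 0.001, 2.596]
force: [0.5, 0.2, 0.3]
width: 0.2
gripper_force: 0.0
```

```bash
python3 - <<'E'
from h import *
go(-20,60,60)
c=ctrl.calibration("wrist");im=ctrl.get_image("wrist")[:,:,::-1];cv2.imwrite("pics/w4.png",im)
for y in(60,0,-60):print(proj("wrist",B+RB@[-20,y,60],c).round(0))
E
```

```text
t 10.0 blk [-19.1  59.5  64.5] w 0.2 gf 0.0 F [0.5 0.2 0.3]
turn deg [ 0.    0.07 -0.01] shift mm [0.9 0.5 4.5]
[[319. 305.]]
[[184. 305.]]
[[ 51. 304.]]
```

View pics/w4.png

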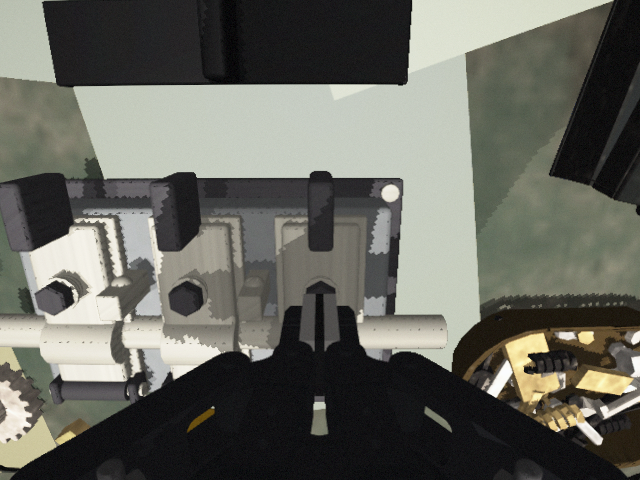

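The view shows the middle head at (186,298) and right head at (56,297), about 3 mm forward of predicted, so I'll shift 4 mm in tool x. Then I'll press in small steps.

Emit:
carry_out(deltas=[0,0,0,0.004,0.001,0,1,0,0,0,0,0,0.003,1,0,0,0,0,0,0.001,1,0,0,0,0,0,0.001,1,0,0,0,0,0,0,1])

```text
clock: 10.68
eef_pos: [474.7, -268.5, 59.1]
tool_rot: [3.141, 0.0, 2.596]
force: [-1.2, 1.3, 1.0]
width: -0.1
gripper_force: 0.5
```

Emit:
carry_out(deltas=[0,0,0,0,0,0.001,1,0,0,0,0,0,0,1])

```text
clock: 10.92
eef_pos: [474.7, -268.5, 58.1]
tool_rot: [3.141, 0.0, 2.596]
force: [-0.0, 0.5, 1.5]
width: -0.2
gripper_force: 0.6
```

Emit:
carry_out(deltas=[0,0,0,0,0,0.001,1,0,0,0,0,0,0.001,1,0,0,0,0,0,0,1])

```text
clock: 11.3
eef_pos: [474.8, -268.5, 56.1]
tool_rot: [3.141, 0.001, 2.596]
force: [-0.1, 1.2, 1.4]
width: 0.1
gripper_force: 0.8
```

Emit:
carry_out(deltas=[0,0,0,0,0,0.001,1,0,0,0,0,0,0.001,1,0,0,0,0,0,0,1])

```text
clock: 11.68
eef_pos: [474.8, -268.5, 54.1]
tool_rot: [3.141, 0.001, 2.596]
force: [-0.2, 2.2, 1.7]
width: 0.2
gripper_force: 1.1
```

Emit:
carry_out(deltas=[0,0,0,0,0,0.001,1,0,0,0,0,0,0.0005,1,0,0,0,0,0,0,1])

```text
clock: 12.05
eef_pos: [474.8, -268.6, 53.7]
tool_rot: [3.141, 0.001, 2.596]
force: [-1.9, 1.5, 11.5]
width: -0.0
gripper_force: 5.9
```

The left bolt sank 6 mm at 1-2 N and then stopped hard, so it is loose. I'll press the other two as asked: rise, shift 60 mm to the middle, and press.

Emit:
carry_out(deltas=[0,0,0,0,0,-0.0135,1,0,0,0,0,0,-0.018,1,0,0,0,0,-0.02,0,1,0,0,0,0,-0.02,0,1,0,0,0,0,-0.02,0,1,0,0,0,0,0,0.014,1,0,0,0,0,0,0.008,1,0,0,0,0,0,0.001,1,0,0,0,0,0,0.001,1,0,0,0,0,0,0,1])

```text
clock: 13.3
eef_pos: [443.9, -319.5, 60.2]
tool_rot: [3.141, 0.001, 2.597]
force: [-0.5, -0.6, 0.6]
width: 0.1
gripper_force: 0.0
```

Emit:
carry_out(deltas=[0,0,0,0,0,0.001,1,0,0,0,0,0,0,1])

```text
clock: 13.55
eef_pos: [444.0, -319.7, 60.0]
tool_rot: [3.141, 0.001, 2.596]
force: [-0.5, 2.6, 6.9]
width: -0.2
gripper_force: 3.6
```

Emit:
carry_out(deltas=[0,0,0,0,0,0.0007,1,0,0,0,0,0,0,1])

```text
clock: 13.8
eef_pos: [444.0, -319.8, 59.8]
tool_rot: [3.141, 0.002, 2.596]
force: [-1.9, 3.6, 12.0]
width: 0.1
gripper_force: 6.2
```

Emit:
carry_out(deltas=[0,0,0,0,0,-0.01,1,0,0,0,0,0,-0.015,1,0,0,0,0,-0.02,0,1,0,0,0,0,-0.02,0,1,0,0,0,0,-0.02,0,1,0,0,0,0,0,0.014,1,0,0,0,0,0,0.0085,1,0,0,0,0,0,0.001,1,0,0,0,0,0,0,1])

```text
clock: 14.92
eef_pos: [412.8, -369.8, 60.0]
tool_rot: [3.14, -0.001, 2.598]
force: [-3.0, 0.2, 6.5]
width: 0.3
gripper_force: 3.6
```

Emit:
carry_out(deltas=[0,0,0,0,0,0.001,1,0,0,0,0,0,0,1])

```text
clock: 15.18
eef_pos: [412.8, -369.9, 59.8]
tool_rot: [3.14, -0.0, 2.597]
force: [-3.6, 2.4, 13.8]
width: 0.1
gripper_force: 7.2
```

The middle (12 N) and right (13.8 N) bolts did not give. Now I'll rise, open partly and go over the left tab.

Emit:
carry_out(deltas=[0,0,0,0,0,-0.02,1,0,0,0,0,0,-0.025,1,0,0,0,0.0085,0.03,0,0.1,0,0,0,0.0085,0.03,0,0.1,0,0,0,0.0085,0.03,0,0.1,0,0,0,0.0085,0.03,0,0.1,0,0,0,0.01,0,0,0.1,0,0,0,0,0,0,0.1,0,0,0,0,0,0,0.1])

```text
clock: 16.3
eef_pos: [436.9, -246.8, 103.9]
tool_rot: [-3.141, 0.001, 2.595]
force: [0.1, -0.4, -0.2]
width: 38.4
gripper_force: 0.0
```

```bash
python3 - <<'E'
from h import *
go(-67,60,47)
c=ctrl.calibration("wrist");im=ctrl.get_image("wrist")[:,:,::-1];cv2.imwrite("pics/w5.png",im)
for y in(60,0,-60):print(proj("wrist",B+RB@np.array([[-76,y,68],[-48,y,68]]).T+0 if 0 else np.array([B+RB@[-76,y,68],B+RB@[-48,y,68]]),c).round(0))
E
```

```text
t 16.3 blk [-67.   59.7 103.9] w 38.4 gf 0.0 F [ 0.1 -0.4 -0.2]
turn deg [-0.03  0.06 -0.07] shift mm [ 0.   0.4 56.9]
[[319. 261.]
 [319. 310.]]
[[202. 261.]
 [207. 310.]]
[[ 88. 261.]
 [ 98. 309.]]
```

View pics/w5.png

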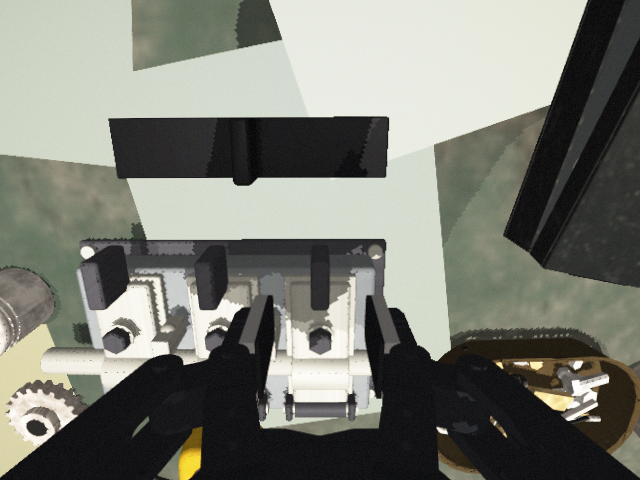

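The left tab is at columns 311-328 and rows 247-309, centred between the pads (270 and 372). I'll descend to z=47 and close.

Emit:
carry_out(deltas=[0,0,0,0,0,0.02,0.1,0,0,0,0,0,0.02,0.1,0,0,0,0,0,0.012,0.1,0,0,0,0,0,0.005,0.1,0,0,0,0,0,0,0.1,0,0,0,0,0,0,1,0,0,0,0,0,0,1,0,0,0,0,0,0,1,0,0,0,0,0,0,1])

```text
clock: 17.48
eef_pos: [437.2, -246.4, 47.5]
tool_rot: [-3.141, 0.002, 2.596]
force: [-2.4, -1.4, 5.9]
width: 8.5
gripper_force: 61.8
```

Gripped. I'll lift along the hinge arc, 0.05 rad per row, starting with four rows as a check.

Emit:
carry_out(deltas=[0,2.865,0,-0.00046,0,-0.0054,1,0,2.865,0,-0.00046,0,-0.0054,1,0,2.865,0,-0.00046,0,-0.0054,1,0,2.865,0,-0.00046,0,-0.0054,1])

```text
clock: 17.98
eef_pos: [440.0, -248.2, 68.6]
tool_rot: [-3.141, -0.2, 2.596]
force: [-0.4, -1.4, 0.2]
width: 8.5
gripper_force: 61.1
```

```bash
python3 -c "
from h import *
s,R,p=st();print(s['qpos'].round(2),R[:,2].round(3))"
```

```text
t 17.975 blk [-63.7  60.   68.6] w 8.5 gf 61.1 F [-0.4 -1.4  0.2]
[ 0.22  0.8   0.4   1.87 -0.42  0.77  1.9 ] [-0.171  0.102 -0.98 ]
```

Emit:
carry_out(deltas=[0,2.865,0,-0.00046,0,-0.0054,1,0,2.865,0,-0.00046,0,-0.0054,1,0,2.865,0,-0.00046,0,-0.0054,1,0,2.865,0,-0.00046,0,-0.0054,1,0,2.865,0,-0.00046,0,-0.0054,1,0,2.865,0,-0.00046,0,-0.0054,1,0,2.865,0,-0.00046,0,-0.0054,1,0,2.865,0,-0.00046,0,-0.0054,1,0,2.865,0,-0.00046,0,-0.0054,1,0,2.865,0,-0.00046,0,-0.0054,1,0,0,0,0,0,0,1,0,0,0,0,0,0,1])

```text
clock: 19.48
eef_pos: [462.1, -261.6, 115.2]
tool_rot: [-3.14, -0.7, 2.596]
force: [-1.4, -1.4, 2.1]
width: 8.3
gripper_force: 61.3
```

```bash
python3 -c "
from h import *
s,R,p=st();print(s['qpos'].round(2),R[:,2].round(3))
cv2.imwrite('pics/w6.png',ctrl.get_image('scene')[170:370:,230:480,::-1].repeat(3,0).repeat(3,1))"
```

```text
t 19.475 blk [-37.9  60.1 115.2] w 8.3 gf 61.3 F [-1.4 -1.4  2.1]
[ 0.29  1.04  0.42  1.31 -0.29  1.57  1.78] [-0.551  0.333 -0.765]
```

View pics/w6.png

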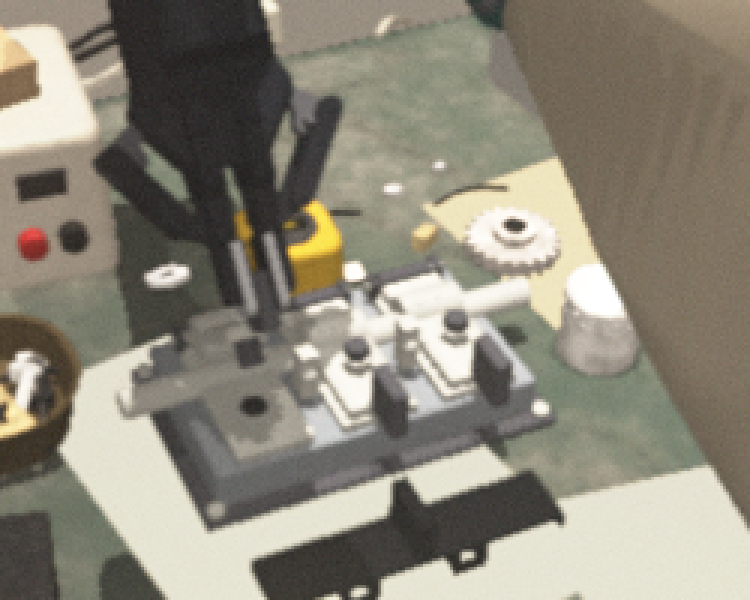

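The left cap is up at about 0.7 rad with its tab between the pads at (262,300). The guard stands on the bench, and the gear, piston and tape have not moved. I'll hand it in.

```bash
python3 -c "
from cell import ctrl
print(ctrl.finish_job())"
```

```text
the job is handed in; nothing more can be done
None
```

I set the guard on the bench in front of the block and pressed the bolts left, middle, right. The left one was loose, so I handed in at about 19.5 s with its cap held open at about 0.7 rad; the gear, piston and tape measure were not touched.

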